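Set out the toppings from the prep tray on the serving board

TASK

Before breakfast service, move the four toppings containers (slender syrup bottle, squat jam jar, domed sugar shaker and square jar) from the steel prep tray to the dark wooden serving board, one standing in each of its four large wells. Keep them in the same order from left to right as they stand in the tray, which differs every day. Keep them upright, set each down gently rather than dropping it, and let go of them all.

Things in the scene. Friction and masses are not known exactly. Their poses are not given: they have to be found in the camera images.
- bottle_mid (a point): Slender round syrup bottle, brown glass, steel cap 26 mm wide, 98 mm tall in all. The straight body is 42 mm in diameter up to 66 mm, then narrows to a neck. About 0.18 kg. Grip the straight body, at this point or up to 10 mm higher. This point is on its axis, half-way up; z points up.
- jam_mid (a point): Squat round jam jar, brown glass with a flat steel lid, 64 mm in diameter and 62 mm tall, straight-sided up to 44 mm, lid 63 mm in diameter above 49 mm. About 0.22 kg. Can be gripped at this point. This point is on its axis, half-way up; z points up.
- dredger_mid (a point): Round steel sugar shaker with a domed, perforated top, 52 mm in diameter and 86 mm tall; the straight wall ends 70 mm up, the dome is above. About 0.16 kg. Grip at this point or up to 10 mm higher. This point is on its axis, half-way up; z points up.
- square_mid (a point): Square jar, brown glass, 48 x 48 mm and straight to 62 mm up, with a round cork stopper 42 mm in diameter on top, 80 mm tall in all. About 0.20 kg. Grip at this point or up to 8 mm higher, across two flat sides. This point is on its axis, half-way up; z points up. x and y are square to its flat sides, and x differs from the tray's x by at most about 0.2 rad at the start.
- pan_a: Fixed shallow metal drip pan in the tray, 104 (x) by 90 mm (y), walls 12 mm high, 2 mm thick; inner floor 12 mm above the table. The slender syrup bottle stands in it at the start, within 10 mm of its middle. All four pans look alike. Origin: centre of the underside; axes as the tray's.
- pan_b: Fixed shallow metal drip pan in the tray, 104 (x) by 90 mm (y), walls 12 mm high, 2 mm thick; inner floor 12 mm above the table. The squat jam jar stands in it at the start, within 10 mm of its middle. All four pans look alike. Origin: centre of the underside; axes as the tray's.
- pan_c: Fixed shallow metal drip pan in the tray, 104 (x) by 90 mm (y), walls 12 mm high, 2 mm thick; inner floor 12 mm above the table. The sugar shaker stands in it at the start, within 10 mm of its middle. All four pans look alike. Origin: centre of the underside; axes as the tray's.
- pan_d: Fixed shallow metal drip pan in the tray, 104 (x) by 90 mm (y), walls 12 mm high, 2 mm thick; inner floor 12 mm above the table. The square jar stands in it at the start, within 10 mm of its middle. All four pans look alike. Origin: centre of the underside; axes as the tray's.
- tray: Fixed steel prep tray, 116 (x) by 480 mm (y), 10 mm thick, end handles 36 mm high. Four pans in a row along y, middles at x = 0, y = -141, -47, 47, 141 mm, in varying order. Ramekins at y about -235 mm: not part of the job. Origin: underside, middle of the pan row. x points away from the robot within 0.1 rad, +y to its left, z up. It is nearer to the robot than the board, or farther.
- board: Fixed dark wooden board, 112 (x) by 480 mm (y), 22 mm thick. Four large round wells, 83 mm wide, 10 mm deep (floor 12 mm above the table), in a row along y: middles at x = 0, y = -141, -47, 47, 141 mm; all empty. A smaller fifth well at y = 235 mm holds a cup: not part of the job. Origin: underside, middle of the four wells. x points away from the robot within 0.1 rad, +y to its left, z up.
Things that resemble listed ones, but are neither listed nor needed, are in the scene too. Leave any purple, turquoise or yellow look-alike of the part that bears dredger_mid alone.

How it is judged:
By the outcome, as a careful person would: the job done as asked, in the order asked, and still so for the second after the job is handed in, with the robot touching nothing.
It also fails if it takes over 112 s, if anything falls off the work surface, if the arm or the gripper's body presses on something with over 40 N, if the wrist force passes 120 N, or if a joint passes its speed limit or range.

ROBOT

A 6-joint arm with a two-finger parallel gripper is mounted at the origin on the work surface. World frame = base frame: x ahead of the robot, y to its left, z up, the work surface at z = 0. Lengths are in m, angles in rad, forces in N, time in s.
With the tool pointing down it reaches from about 0.3 to 0.875 m from the base axis. Payload 6.4 kg.
Tool frame: the origin (TCP) lies midway between the tips of the shut fingers; the grasp point (between the pads) lies ctrl.grip_depth behind it (ctrl.grip_depth is the distance from the TCP to the grasp point, in m); x points along the fingers, y is the direction in which the jaws open and shut, and the axes are right-handed (so a half turn about x gives the same grasp; the last joint's range is limited). The gripper opens to 85 mm and grips with 20 to 120 N. Pads are 22 mm wide; open, the fingers measure 114 mm over their backs; the gripper's body (76 mm by 85 mm) begins 54 mm behind the grasp point. The pads swing forward as they close: fully open they stand 13 mm farther back than shut.
Start: joints at [-1.506, 0.181, 1.607, -0, 1.354, -0.206], TCP at [0.154, -0.554, 0.231] pointing down, gripper open.
Joint ranges: [-2.99, 2.99], [-0.89, 2.07], [0.3, 2.58], [-1.14, 4.28], [0, 2.63], [-3.12, 3.12]. Speed limits (rad/s): [2.57, 2.57, 3.01, 3.14, 3.14, 3.14].

INTERFACE

Orientations are given as a unit quaternion [w, x, y, z].
In Python, from bench import ctrl gives the robot as it stands.
- The arm moves only by the shell command python3 -m creep 'ROWS'. ROWS is text: rows parted by semicolons, each of 7 numbers parted by spaces: the opening, from 0 (shut) to 1 (fully open), then the shift along the tool's x, y, z in cm, then the turn, a rotation vector about the tool's x, y, z in rad. In form: claw x y z ax ay az; .... A call has 1 to 10 rows; each row shifts and turns the pose as measured when the row begins, along the tool's axes as they then stand; what a row does not reach is not made up. A row lasts 1/8 s, in which the tool goes at most 62.5 mm and 10.7 degrees, less where a joint would pass 70% of its speed; a pose out of reach is approached as far as the arm can. A call with a gripper value outside its range is refused whole. The fingers move at their own pace and stop on an object; the grip force is fixed at half the most. Time passes only in rows, so rows that do not move let the fingers close. It gives the time, the measured TCP pose, the force and the opening at its end, in the units of the state.
- ctrl.get_obs(): the state, without advancing time (a new reading comes with each control period).
- ctrl.camera(name): name is "scene" or "top" or "wrist"; returns (picture, depth): 400x640x3 uint8, blue, green, red; 400x640 float32, m along the optical axis (not along the pixel's ray), 0 where there is no reading.
- ctrl.calibration(name): a dict with "mtx" (3x3 intrinsics, pixels), "R" (3x3) and "t" (3): a world point X has camera coordinates R X + t; the wrist camera has in their place "tool_from_camera" (4x4, takes a point from camera to tool coordinates, whose origin is the TCP and whose axes are the tool frame's). Camera axes: x right, y down, z forward; pixel columns grow to the right and rows downward; lengths in m; the calibration is good to about 2 mm. A picture is of the moment at which its call begins: read the wrist's pose just before it. calibration takes no time and is no camera call.
- ctrl.hand_in(): hands the job in, once; it reports no verdict.
Trained networks look in the newest picture that a camera, given by its name, has taken for a name from the list of things; names that differ only in an ending like _2 or _b are one class to them, and where a whole thing is asked for, a point or a joint stands for the part that bears it (a point fixed in the world has none). Each returns a list of dicts, best first, with "confidence" (0 to 1); they miss things now and then, are a little off and sometimes report something else, mostly with a low value. They report only what shows in the picture. A call takes as long as a camera call. They do not tell look-alikes from the thing itself.
- ctrl.find_in(query, camera): "rect" ([left, top, right, bottom] in pixels, round what is visible of it).
The state is a dict: "time_s": time; "q": joint angles; "dq": joint speeds; "joint_efforts": joint torques, N m; "eef_pos": TCP position; "eef_rot": TCP orientation; "wrist_force": force on the tool from outside, world axes, zero at the start; "torque": the same for the moment, N m; "opening": opening from 0.0 (shut) to 1.0 (fully open).
Only numpy, scipy, OpenCV 4.12 (cv2) and the standard library are available. Lean on these libraries where they do the work, as an engineer would, in place of code of your own. Each camera call takes 0.05 s, during which the arm holds its last target.

## Working session

There is one attempt and no reset: what is moved stays moved. The work goes in short steps, Python scripts to look and compute and a shell command to move; the robot and the scene stay as the last step left them, time stands still between calls to the robot, and variables do not carry over. Pictures are saved under pics/ and viewed, and the job is handed in when it is done.

```bash
ls; mkdir -p pics
python3 - <<'E'
from bench import ctrl
import cv2
o=ctrl.get_obs();print(o, ctrl.grip_depth)
for n in("scene","top","wrist"):
    p,d=ctrl.camera(n);cv2.imwrite(f"pics/{n}0.png",p);print(n,ctrl.calibration(n))
E
```

```text
pics
{'time_s': 0.0, 'q': array([-1.50632377e+00,  1.81535572e-01,  1.60799178e+00, -1.11484369e-05,
        1.35382122e+00, -2.06318383e-01]), 'dq': array([ 0.00026243,  0.00107572,  0.00113203, -0.00178582, -0.00029678,
        0.00073122]), 'joint_efforts': array([-2.41063999e-04, -4.44871724e+01, -3.51334584e+01, -4.47509783e-04,
        9.10293806e-03,  5.48237244e-05]), 'eef_pos': array([ 0.15377582, -0.55348378,  0.23039508]), 'eef_rot': array([ 0.0948281 ,  0.70067513,  0.09606714, -0.70059482]), 'wrist_force': array([ 0.81144581, -0.27439412, -0.1765279 ]), 'torque': array([-0.12162195, -0.00131731, -0.01501613]), 'opening': 1.002576850073501} 0.0187
scene {'mtx': array([[484.37703031,   0.        , 317.58596678],
       [  0.        , 484.37703031, 195.05486513],
       [  0.        ,   0.        ,   1.        ]]), 'R': array([[ 0.73383735,  0.67930328,  0.00545914],
       [ 0.41659637, -0.44366378, -0.79347962],
       [-0.53659129,  0.58455924, -0.60857234]]), 't': array([-0.46340753, -0.19609643,  1.56229189])}
top {'mtx': array([[366.66665242,   0.        , 315.92719638],
       [  0.        , 366.66665242, 190.91912141],
       [  0.        ,   0.        ,   1.        ]]), 'R': array([[-0.02115159, -0.99971867, -0.01073311],
       [-0.99834888,  0.02169364, -0.05318735],
       [ 0.05340523,  0.00959039, -0.99852687]]), 't': array([-0.00123641,  0.64603229,  0.87191767])}
wrist {'mtx': array([[343.80855036,   0.        , 317.93537518],
       [  0.        , 343.80855036, 199.65120157],
       [  0.        ,   0.        ,   1.        ]]), 'tool_from_camera': array([[ 9.00536473e-05, -3.02569430e-01,  9.53127343e-01,
        -1.42142384e-01],
       [ 9.99999991e-01, -6.97932527e-05, -1.16638088e-04,
        -5.33139580e-04],
       [ 1.01812977e-04,  9.53127345e-01,  3.02569420e-01,
        -7.66124629e-02],
       [ 0.00000000e+00,  0.00000000e+00,  0.00000000e+00,
         1.00000000e+00]])}
```

View pics/scene0.png

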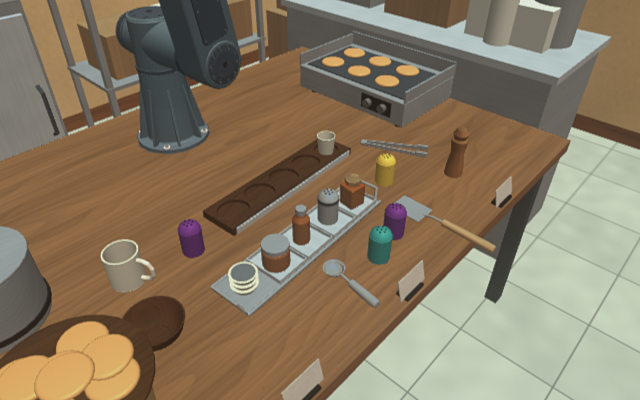

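View pics/top0.png

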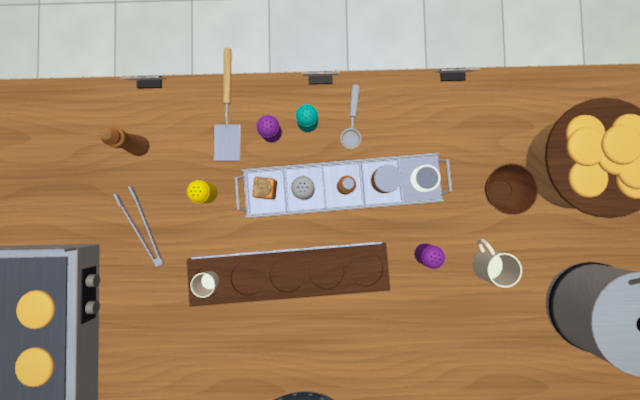

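View pics/wrist0.png

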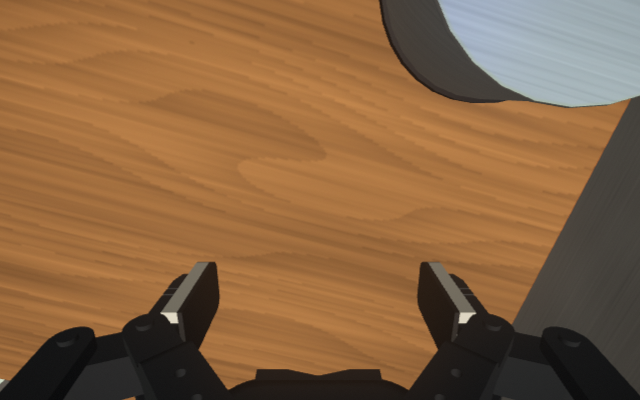

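The scene view shows the tray behind the board. In the top view, the tray from left to right holds the square jar (264,188), steel shaker (303,187), bottle (346,185) and jam (386,180), then ramekins (426,178). The well centres are at about (246,278), (287,274), (328,270) and (368,267), with the cup at (204,285).

The shaker look-alikes are yellow (199,190), purple (268,127), purple (430,257) and turquoise (307,118). The grey one at (303,187), in the tray, is the right one.

```bash
cat > h.py <<'E'
from bench import ctrl
import numpy as np, cv2
from scipy.spatial.transform import Rotation as Rn
def onplane(n,u,v,z):
    c=ctrl.calibration(n);r=c["R"].T@np.linalg.inv(c["mtx"])@[u,v,1];o=-c["R"].T@c["t"]
    return o+r*(z-o[2])/r[2]
def cloud(n,d):
    c=ctrl.calibration(n);v,u=np.indices(d.shape);ray=np.stack([u,v,np.ones_like(u)],-1)@np.linalg.inv(c["mtx"]).T
    P=ray*d[...,None]; return (P-c["t"])@c["R"]
E
python3 - <<'E'
from h import *
p,d=ctrl.camera("top");cv2.imwrite("pics/crop.png",cv2.resize(p[90:320,170:460],None,fx=2.7,fy=2.5,interpolation=cv2.INTER_CUBIC))
np.save("top.npy",d);W=cloud("top",d)
for q in("tray","board","bottle_mid","jam_mid","dredger_mid","square_mid","pan_a"):
    r=ctrl.find_in(q,"top")
    for x in r[:6]:
        a=np.array(x["rect"]);u,v=(a[0]+a[2])/2,(a[1]+a[3])/2
        print(q,round(x["confidence"],2),a.round(1),W[int(v),int(u)].round(3))
ps,ds=ctrl.camera("scene");np.save("scene.npy",ds)
Ws=cloud("scene",ds)
for q in("bottle_mid","jam_mid","dredger_mid","square_mid"):
    for x in ctrl.find_in(q,"scene")[:5]:
        a=np.array(x["rect"]);print(q,round(x["confidence"],2),a.round(1),Ws[int((a[1]+a[3])/2),int((a[0]+a[2])/2)].round(3))
E
```

```text
tray 0.94 [234.3 154.6 450.9 215. ] [ 0.655 -0.073  0.109]
board 0.88 [188.6 241.1 389.9 304.1] [0.452 0.054 0.011]
board 0.69 [335.  174.5 353.5 194.8] [ 0.655 -0.077  0.109]
bottle_mid 0.81 [336.3 176.3 355.1 194.4] [ 0.652 -0.079  0.111]
jam_mid 0.82 [370.3 166.6 397.9 196.6] [ 0.662 -0.171  0.073]
dredger_mid 0.94 [257.3 115.1 281.1 140.9] [0.787 0.088 0.084]
dredger_mid 0.92 [288.5 173.8 310.5 202.7] [0.649 0.021 0.098]
dredger_mid 0.73 [186.9 179.6 215.3 203.1] [0.648 0.243 0.083]
dredger_mid 0.71 [414.  238.8 443.  269.1] [ 0.499 -0.261  0.083]
dredger_mid 0.67 [296.6 104.  321.  132. ] [ 0.808 -0.001  0.085]
square_mid 0.72 [253.6 177.  279.3 199.9] [0.651 0.095 0.095]
pan_a 0.93 [281.8 164.8 324.2 208.6] [0.653 0.012 0.098]
pan_a 0.85 [246.  169.8 286.  214.4] [0.642 0.095 0.092]
pan_a 0.8 [324.7 162.1 364.4 208.9] [ 0.652 -0.077  0.111]
pan_a 0.79 [362.5 159.  399.6 204.3] [ 0.662 -0.164  0.075]
bottle_mid 0.58 [291.8 207.  309.6 248.2] [ 0.67  -0.101  0.07 ]
jam_mid 0.65 [261.3 234.2 291.  270. ] [ 0.691 -0.196  0.072]
dredger_mid 0.89 [179.9 218.6 203.3 258.5] [ 0.511 -0.287  0.06 ]
dredger_mid 0.84 [367.4 224.  393.6 266.2] [ 0.836 -0.02   0.065]
dredger_mid 0.8 [315.8 186.4 337.1 228.4] [ 0.662 -0.004  0.066]
dredger_mid 0.75 [383.7 203.7 404.7 238.6] [0.807 0.074 0.058]
dredger_mid 0.6 [373.3 152.9 395.5 185.4] [0.66  0.234 0.057]
```

View pics/crop.png

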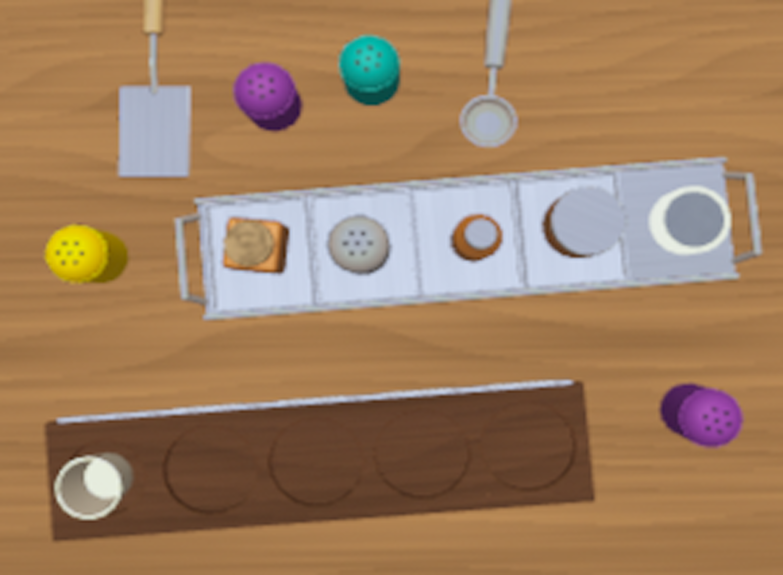

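Run:
```python
from h import *
d=np.load("top.npy");W=cloud("top",d);ds=np.load("scene.npy");S=cloud("scene",ds)
objs=dict(square=(.651,.093,.092),dredger=(.649,.017,.098),bottle=(.652,-.077,.110),jam=(.662,-.167,.074))
for n,(x,y,h) in objs.items():
    for nm,C in(("top",W),("scene",S)):
        P=C.reshape(-1,3);P=P[np.hypot(P[:,0]-x,P[:,1]-y)<.045]
        for lo,hi in((h-.012,h+.01),(.03,h-.015)):
            Q=P[(P[:,2]>lo)&(P[:,2]<hi)]
            if len(Q)<8: continue
            c,r=cv2.minEnclosingCircle(Q[:,:2].astype(np.float32)) 
            R=cv2.minAreaRect((Q[:,:2]*1000).astype(np.float32))
            print(n,nm,round(lo,3),len(Q),"z",Q[:,2].max().round(3),np.median(Q[:,2]).round(3),"circ",np.round(c,4),round(r,4),"rect",np.round(R[0],1),np.round(R[1],1),round(R[2],1))
# board wells
for (u,v) in((211,469),(317,461),(423,456),(527,447)):
    print(onplane("top",170+u/2.7,90+v/2.5,.022).round(4))
# board points: low-height from cloud
m=(W[...,2]>.008)&(W[...,2]<.03)&(W[...,0]<.56)&(W[...,0]>.35)&(abs(W[...,1]-.05)<.32)
n,l,st,ce=cv2.connectedComponentsWithStats(m.astype(np.uint8));k=1+st[1:,4].argmax();print(st[k])
Q=W[l==k];R=cv2.minAreaRect((Q[:,:2]*1000).astype(np.float32));print("board",R)
m=(W[...,2]>.006)&(W[...,2]<.03)&(W[...,0]<.75)&(W[...,0]>.56)&(abs(W[...,1]+.05)<.32)
n,l,st,ce=cv2.connectedComponentsWithStats(m.astype(np.uint8));k=1+st[1:,4].argmax()
Q=W[l==k];R=cv2.minAreaRect((Q[:,:2]*1000).astype(np.float32));print("tray",R)
```

```text
square top 0.08 274 z 0.096 0.092 circ [0.6545 0.1062] 0.0209 rect [654.4 106.3] [40.8 38.2] 89.5
square top 0.03 200 z 0.077 0.072 circ [0.6549 0.1049] 0.0313 rect [654.6 106.2] [48.3 48. ] 83.1
square scene 0.08 172 z 0.095 0.09 circ [0.6561 0.1038] 0.0226 rect [655.2 103. ] [37.9 43.8] 40.7
square scene 0.03 412 z 0.077 0.058 circ [0.6554 0.1028] 0.0318 rect [654.1 102. ] [48.6 50.8] 84.8
dredger top 0.086 349 z 0.101 0.094 circ [0.6519 0.0156] 0.0238 rect [651.6  15.1] [44.8 44.9] 89.2
dredger top 0.03 50 z 0.083 0.081 circ [0.6521 0.0156] 0.0264 rect [652.   15.5] [49.6 49.9] 88.9
dredger scene 0.086 191 z 0.099 0.094 circ [0.6528 0.0137] 0.024 rect [653.5  12.1] [44.2 44.5] 35.9
dredger scene 0.03 360 z 0.083 0.059 circ [0.6537 0.0112] 0.0259 rect [661.8   4. ] [51.4 29.8] 47.9
bottle top 0.098 111 z 0.113 0.11 circ [ 0.6574 -0.0844] 0.0127 rect [657.8 -84.9] [24.  24.2] 89.8
bottle top 0.03 173 z 0.09 0.082 circ [ 0.6575 -0.0845] 0.0208 rect [657.1 -84.2] [40.4 40.3] 24.6
bottle scene 0.098 102 z 0.112 0.108 circ [ 0.6587 -0.087 ] 0.0152 rect [658.4 -87.1] [25.7 24.9] 85.2
bottle scene 0.03 410 z 0.094 0.067 circ [ 0.6592 -0.0889] 0.0208 rect [662.3 -92.8] [40.6 29.5] 40.0
jam top 0.062 604 z 0.08 0.074 circ [ 0.6699 -0.178 ] 0.0315 rect [ 669.9 -177.8] [60.9 61.8] 25.7
jam top 0.03 62 z 0.059 0.049 circ [ 0.6676 -0.1723] 0.0311 rect [ 663.  -160.5] [62.1 25.5] 21.1
jam scene 0.062 499 z 0.078 0.072 circ [ 0.6696 -0.1793] 0.0324 rect [ 669.7 -178.2] [61.1 62.1] 21.7
jam scene 0.03 205 z 0.058 0.046 circ [ 0.6715 -0.1819] 0.0318 rect [ 680.3 -189.9] [62.9 31.5] 48.0
[0.442 0.151 0.022]
[0.4478 0.0571 0.022 ]
[ 0.4507 -0.0366  0.022 ]
[ 0.4574 -0.1285  0.022 ]
[ 186  241  204   65 9327]
board ((450.45147705078125, 58.134368896484375), (116.67195129394531, 480.7509460449219), 3.4380953311920166)
tray ((660.7977294921875, -78.69192504882812), (120.15436553955078, 494.5762634277344), 3.5892233848571777)
```

```bash
cat >> h.py <<'E'
T=dict(square=(.655,.105,-6.9),dredger=(.6525,.0145,3.4),bottle=(.658,-.0855,3.4),jam=(.670,-.178,3.4),
 wsq=(.442,.1515,3.4),wdr=(.4476,.0577,3.4),wbo=(.4532,-.0361,3.4),wja=(.4587,-.1299,3.4))
def go(name,z,sgn=None,yaw=None):
    o=ctrl.get_obs();q=o["eef_rot"];R=Rn.from_quat([q[1],q[2],q[3],q[0]])
    x,y,a=T[name];a=np.radians(a if yaw is None else yaw)
    best=None
    for s in((1,-1) if sgn is None else (sgn,)):
        yy=s*np.array([np.cos(a),np.sin(a),0]);xx=np.array([0,0,-1.]);G=Rn.from_matrix(np.stack([xx,yy,np.cross(xx,yy)],1))
        rv=(R.inv()*G).as_rotvec()
        if best is None or np.linalg.norm(rv)<np.linalg.norm(best[0]): best=(rv,s,G)
    dw=np.array([x,y,z])-o["eef_pos"]
    print(name,"sgn",best[1],"rotvec",best[0].round(3),"| shift now cm",(R.inv().apply(dw)*100).round(2),"| after turn",(best[2].inv().apply(dw)*100).round(2))
    print(" t",o["time_s"],"pos",o["eef_pos"].round(4),"F",o["wrist_force"].round(1),"op",round(o["opening"],3),"q5",o["q"][5].round(2))
E
python3 - <<'E'
from h import *
for s in(1,-1): go("jam",.15,s)
E
```

```text
jam sgn 1 rotvec [-1.359  0.    -0.   ] | shift now cm [  8.13 -22.43 -59.8 ] | after turn [  8.13  53.76 -34.48]
 t 0.8 pos [ 0.1538 -0.5541  0.2313] F [ 0.6 -1.3 -0.3] op 1.0 q5 -0.21
jam sgn -1 rotvec [ 1.782 -0.    -0.   ] | shift now cm [  8.13 -22.43 -59.8 ] | after turn [  8.13 -53.76  34.48]
 t 0.8 pos [ 0.1538 -0.5541  0.2313] F [ 0.6 -1.3 -0.3] op 1.0 q5 -0.21
```

```bash
python3 -m creep '1 0 0 0 -0.17 0 0;1 0 0 0 -0.17 0 0;1 0 0 0 -0.17 0 0;1 0 0 0 -0.17 0 0;1 0 0 0 -0.17 0 0;1 0 0 0 -0.17 0 0;1 0 0 0 -0.17 0 0;1 0 0 0 -0.17 0 0' && python3 -c 'from h import *
go("jam",.15,1)'
```

```text
time_s: 1.8
eef_pos: [0.1538, -0.5541, 0.2314]
eef_rot: [0.525, 0.473, 0.525, -0.473]
wrist_force: [-0.9, 0.3, -0.1]
opening: 0.999
jam sgn 1 rotvec [0.045 0.    0.   ] | shift now cm [  8.13  55.25 -32.04] | after turn [  8.14  53.76 -34.48]
 t 1.8 pos [ 0.1538 -0.5541  0.2314] F [-0.9  0.3 -0.1] op 0.999 q5 -1.61
```

```bash
python3 -m creep '1 0 5 -3 0 0 0;1 0 5 -3 0 0 0;1 0 5 -3 0 0 0;1 0 5 -3 0 0 0;1 0 5 -3 0 0 0;1 0 5 -3 0 0 0;1 0 5 -3 0 0 0;1 0 5 -3 0 0 0;1 0 5 -3 0 0 0;1 0 5 -3 0 0 0' && python3 -c 'from h import *
go("jam",.15,1)'
```

```text
time_s: 3.05
eef_pos: [0.6317, -0.1974, 0.2327]
eef_rot: [0.526, 0.474, 0.522, -0.476]
wrist_force: [0.5, -0.9, 0.1]
opening: 1.0
jam sgn 1 rotvec [ 0.038  0.006 -0.003] | shift now cm [ 8.27  3.98 -1.61] | after turn [ 8.27  3.94 -1.71]
 t 3.05 pos [ 0.6317 -0.1974  0.2327] F [ 0.5 -0.9  0.1] op 1.0 q5 -0.58
```

```bash
python3 -m creep '1 2 2 -0.8 0.03 0.005 -0.003;1 2 1.5 -0.6 0 0 0;1 2 0.5 -0.3 0 0 0;1 0 0 0 0 0 0' && python3 -c 'from h import *
go("jam",.15,1)
p,d=ctrl.camera("wrist");cv2.imwrite("pics/w1.png",p);print(ctrl.find_in("jam_mid","wrist"))'
```

```text
time_s: 3.55
eef_pos: [0.6742, -0.1722, 0.17]
eef_rot: [0.518, 0.481, 0.518, -0.482]
wrist_force: [0.6, -0.3, -0.5]
opening: 0.999
jam sgn 1 rotvec [0.014 0.001 0.   ] | shift now cm [ 2.   -0.46  0.55] | after turn [ 2.   -0.45  0.56]
 t 3.55 pos [ 0.6742 -0.1722  0.17  ] F [ 0.6 -0.3 -0.5] op 0.999 q5 -0.49
[{'rect': [267.5, 152.1, 351.9, 246.8], 'confidence': 0.6}]
```

View pics/w1.png

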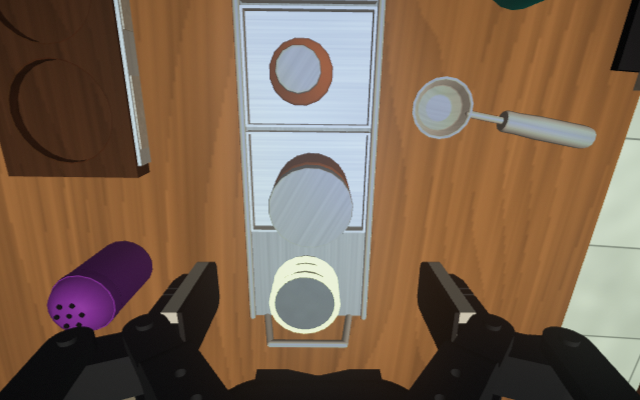

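```bash
cat >> h.py <<'E'
def wcloud():
    o=ctrl.get_obs();q=o["eef_rot"];R=Rn.from_quat([q[1],q[2],q[3],q[0]]).as_matrix()
    p,d=ctrl.camera("wrist");c=ctrl.calibration("wrist");v,u=np.indices(d.shape)
    P=(np.stack([u,v,np.ones_like(u)],-1)@np.linalg.inv(c["mtx"]).T)*d[...,None]
    M=c["tool_from_camera"];P=P@M[:3,:3].T+M[:3,3]
    P=P@R.T+o["eef_pos"];P[d==0]=np.nan;return p,P
def wtop(x,y,lo,hi,rad=.045):
    p,P=wcloud();Q=P.reshape(-1,3);Q=Q[(np.hypot(Q[:,0]-x,Q[:,1]-y)<rad)&(Q[:,2]>lo)&(Q[:,2]<hi)]
    R=cv2.minAreaRect((Q[:,:2]*1000).astype(np.float32));c,r=cv2.minEnclosingCircle(Q[:,:2].astype(np.float32))
    print(len(Q),"medz",np.median(Q[:,2]).round(4),"circ",np.round(c,4),round(r,4),"rect",np.round(R[0],1),np.round(R[1],1),round(R[2],1));return p
E
python3 -c 'from h import *
wtop(.67,-.178,.066,.085);wtop(.658,-.086,.1,.12)'
```

```text
5318 medz 0.0735 circ [ 0.6674 -0.1778] 0.0317 rect [ 667.7 -177.6] [61.8 62. ] 36.8
1711 medz 0.1094 circ [ 0.6554 -0.0843] 0.0129 rect [655.5 -84. ] [25.2 25.3] 49.1
```

```bash
python3 -m creep '1 0 -0.6 0.6 0.01 0 0;1 2 0 0 0 0 0;1 3 0 0 0 0 0;1 3 0 0 0 0 0;1 1 0 0 0 0 0;1 0 0 0 0 0 0' && python3 -c 'from h import *
T["jam"]=(.667,-.1778,3.4)
go("jam",.02,1)'
```

```text
time_s: 4.5
eef_pos: [0.6697, -0.1835, 0.0816]
eef_rot: [0.518, 0.486, 0.511, -0.484]
wrist_force: [0.2, 0.0, 0.1]
opening: 1.002
jam sgn 1 rotvec [-0.001  0.005 -0.008] | shift now cm [ 6.16 -0.29 -0.62] | after turn [ 6.16 -0.24 -0.59]
 t 4.5 pos [ 0.6697 -0.1835  0.0816] F [0.2 0.  0.1] op 1.002 q5 -0.5
```

```bash
python3 -m creep '1 0 -0.25 -0.6 0 0.005 -0.008;1 0 0 0 0 0 0;1 0 0 0 0 0 0' && python3 -c 'from h import *
go("jam",.02,1);T["jam"]=(.667,-.1778,3.4)
go("jam",.02,1)'
```

```text
time_s: 4.88
eef_pos: [0.6684, -0.1778, 0.0847]
eef_rot: [0.516, 0.486, 0.513, -0.485]
wrist_force: [-0.3, 0.0, 0.0]
opening: 0.999
jam sgn 1 rotvec [-0.001  0.002 -0.004] | shift now cm [6.47 0.14 0.01] | after turn [6.47 0.16 0.03]
 t 4.875 pos [ 0.6684 -0.1778  0.0847] F [-0.3  0.   0. ] op 0.999 q5 -0.49
jam sgn 1 rotvec [-0.001  0.002 -0.004] | shift now cm [ 6.47 -0.16 -0.03] | after turn [ 6.47 -0.14 -0.01]
 t 4.875 pos [ 0.6684 -0.1778  0.0847] F [-0.3  0.   0. ] op 0.999 q5 -0.49
```

```bash
python3 -m creep '1 1.5 -0.1 0 0 0 0;1 1.5 0 0 0 0 0;1 1.5 0 0 0 0 0;1 1.5 0 0 0 0 0;1 0.5 0 0 0 0 0;1 0 0 0 0 0 0' && python3 -c 'from h import *
T["jam"]=(.667,-.1778,3.4)
go("jam",.02,1)'
```

```text
time_s: 5.62
eef_pos: [0.6668, -0.1778, 0.0138]
eef_rot: [0.515, 0.485, 0.513, -0.485]
wrist_force: [-0.7, 0.7, -0.3]
opening: 0.997
jam sgn 1 rotvec [-0.001  0.001 -0.002] | shift now cm [-0.62  0.02  0.01] | after turn [-0.62  0.02  0.  ]
 t 5.625 pos [ 0.6668 -0.1778  0.0138] F [-0.7  0.7 -0.3] op 0.997 q5 -0.49
```

```bash
python3 -m creep '1 -0.7 0 0 0 0 0;1 0 0 0 0 0 0' && python3 -m creep '0 0 0 0 0 0 0;0 0 0 0 0 0 0;0 0 0 0 0 0 0;0 0 0 0 0 0 0;0 0 0 0 0 0 0;0 0 0 0 0 0 0'; python3 -c 'from h import *
go("jam",.02,1);p,P=wcloud();cv2.imwrite("pics/w2.png",p)'
```

```text
time_s: 5.88
eef_pos: [0.6676, -0.1782, 0.0224]
eef_rot: [0.516, 0.486, 0.513, -0.485]
wrist_force: [-0.0, 0.6, 0.5]
opening: 1.001
time_s: 6.62
eef_pos: [0.6686, -0.1785, 0.0241]
eef_rot: [0.517, 0.486, 0.512, -0.484]
wrist_force: [-0.4, 0.2, -0.8]
opening: 0.729
jam sgn 1 rotvec [-0.001  0.003 -0.006] | shift now cm [ 0.41  0.14 -0.04] | after turn [ 0.41  0.15 -0.04]
 t 6.625 pos [ 0.6686 -0.1785  0.0241] F [-0.4  0.2 -0.8] op 0.729 q5 -0.49
```

View pics/w2.png

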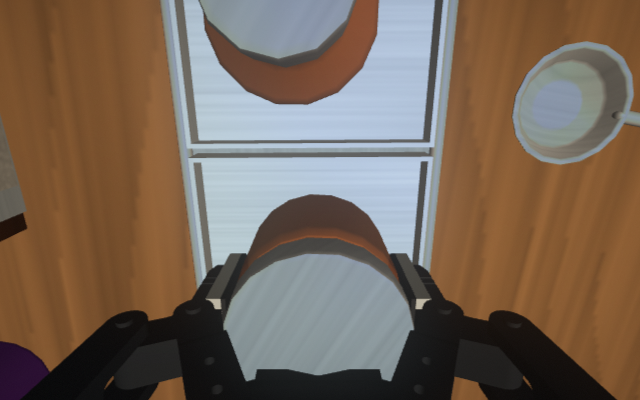

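```bash
python3 -m creep '0 -1 0 0 0 0 0;0 -1 0 0 0 0 0;0 -1 0 0 0 0 0;0 0 0 0 0 0 0' ; python3 -c 'from h import *
go("wja",.07,1);p,P=wcloud();cv2.imwrite("pics/w3.png",p)'
```

```text
time_s: 7.18
eef_pos: [0.668, -0.1782, 0.0558]
eef_rot: [0.516, 0.486, 0.512, -0.485]
wrist_force: [0.6, -0.1, -1.7]
opening: 0.728
wja sgn 1 rotvec [-0.001  0.003 -0.005] | shift now cm [ -1.55 -20.6   -6.04] | after turn [ -1.42 -20.6   -6.06]
 t 7.175 pos [ 0.668  -0.1782  0.0558] F [ 0.6 -0.1 -1.7] op 0.728 q5 -0.49
```

View pics/w3.png

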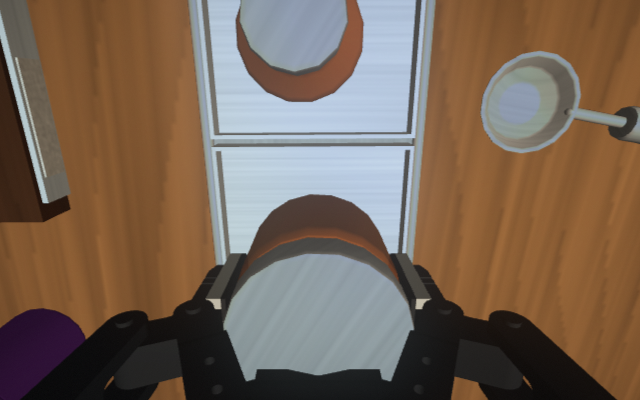

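```bash
python3 -m creep '0 -1 -2 -0.6 0 0 0;0 -0.5 -3 -0.9 0 0 0;0 0 -3 -0.9 0 0 0;0 0 -3 -0.9 0 0 0;0 0 -3 -0.9 0 0 0;0 0 -2.5 -0.7 0 0 0;0 0 -1.5 -0.5 0 0 0;0 0 0 0 0 0 0;0 0 0 0 0 0 0' ; python3 -c 'from h import *
go("wja",.07,1);p,P=wcloud();cv2.imwrite("pics/w4.png",p)'
```

```text
time_s: 8.35
eef_pos: [0.4782, -0.1328, 0.068]
eef_rot: [0.516, 0.486, 0.513, -0.485]
wrist_force: [0.5, -0.6, -1.4]
opening: 0.729
wja sgn 1 rotvec [-0.001  0.002 -0.003] | shift now cm [-0.21 -1.93 -0.4 ] | after turn [-0.2  -1.93 -0.4 ]
 t 8.35 pos [ 0.4782 -0.1328  0.068 ] F [ 0.5 -0.6 -1.4] op 0.729 q5 -0.57
```

View pics/w4.png

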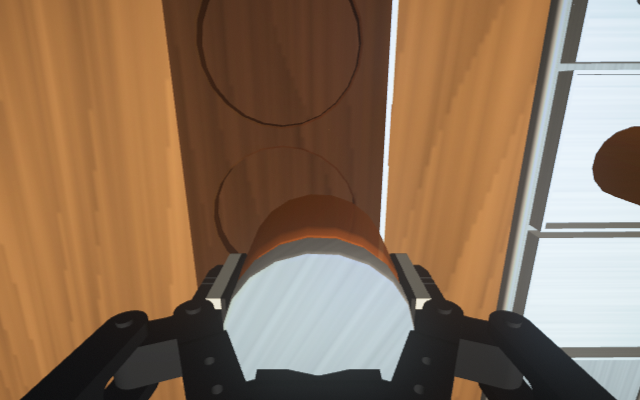

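Run:
```python
from h import *
p,P=wcloud()
o=ctrl.get_obs();q=o["eef_rot"];R=Rn.from_quat([q[1],q[2],q[3],q[0]]).as_matrix();c=ctrl.calibration("wrist");M=c["tool_from_camera"]
def wp(u,v,z=.022):
    r=R@M[:3,:3]@np.linalg.inv(c["mtx"])@[u,v,1];O=R@M[:3,3]+o["eef_pos"];return (O+r*(z-O[2])/r[2])[:2]
def circ(pts):
    A=np.array([wp(*x) for x in pts]);S=np.linalg.lstsq(np.c_[2*A,np.ones(len(A))],(A**2).sum(1),rcond=None)[0]
    return S[:2].round(4),np.sqrt(S[2]+S[:2]@S[:2]).round(4)
print(circ([(198,40),(212,82),(360,40),(345,85),(280,126),(245,117)]))
print(circ([(216,205),(222,180),(245,155),(280,147),(320,154),(225,238)]))
g=cv2.resize(p[0:260,150:420],None,fx=2.9,fy=2.2);cv2.imwrite("pics/w4c.png",g)
```

```text
(array([ 0.4521, -0.0342]), np.float64(0.0401))
(array([ 0.4576, -0.124 ]), np.float64(0.0394))
```

```bash
python3 -m creep '0 0 -1.5 -0.4 0 0 0;0 0 -0.3 0 0 0 0;0 0 0 0 0 0 0;0 1 0 0 0 0 0;0 1 0 0 0 0 0;0 0 0 0 0 0 0' ; python3 -c 'from h import *
T["wja"]=(.458,-.1285,3.4)
go("wja",.025,1)'
```

```text
time_s: 9.2
eef_pos: [0.4593, -0.1298, 0.046]
eef_rot: [0.516, 0.486, 0.513, -0.485]
wrist_force: [-0.6, 0.1, -2.5]
opening: 0.731
wja sgn 1 rotvec [-0.001  0.002 -0.003] | shift now cm [ 2.1  -0.13 -0.14] | after turn [ 2.1  -0.13 -0.14]
 t 9.2 pos [ 0.4593 -0.1298  0.046 ] F [-0.6  0.1 -2.5] op 0.731 q5 -0.58
```

```bash
python3 -m creep '0 0.6 0 0 0 0 0;0 0.6 0 0 0 0 0;0 0.3 0 0 0 0 0;0 0.2 0 0 0 0 0;0 0 0 0 0 0 0' ; python3 -c 'from h import *
T["wja"]=(.458,-.1285,3.4)
go("wja",.024,1)'
```

```text
time_s: 9.82
eef_pos: [0.4596, -0.1299, 0.0276]
eef_rot: [0.515, 0.486, 0.513, -0.485]
wrist_force: [-0.4, 0.1, -3.0]
opening: 0.735
wja sgn 1 rotvec [-0.001  0.001 -0.003] | shift now cm [ 0.36 -0.15 -0.15] | after turn [ 0.36 -0.15 -0.15]
 t 9.825 pos [ 0.4596 -0.1299  0.0276] F [-0.4  0.1 -3. ] op 0.735 q5 -0.58
```

```bash
python3 -m creep '0 0.2 0 0 0 0 0;0 0 0 0 0 0 0'; python3 -m creep '0 0.15 0 0 0 0 0;0 0 0 0 0 0 0'
```

```text
time_s: 10.07
eef_pos: [0.4598, -0.13, 0.0258]
eef_rot: [0.516, 0.486, 0.513, -0.485]
wrist_force: [-0.1, -0.4, -1.8]
opening: 0.728
time_s: 10.32
eef_pos: [0.46, -0.1301, 0.0243]
eef_rot: [0.516, 0.486, 0.513, -0.485]
wrist_force: [0.1, -0.3, -1.5]
opening: 0.728
```

```bash
python3 -m creep '0 0.15 0 0 0 0 0;0 0 0 0 0 0 0'; python3 -m creep '0 0.1 0 0 0 0 0;0 0 0 0 0 0 0'
```

```text
time_s: 10.58
eef_pos: [0.4605, -0.1304, 0.0243]
eef_rot: [0.516, 0.486, 0.513, -0.485]
wrist_force: [0.0, -0.1, -2.4]
opening: 0.731
time_s: 10.82
eef_pos: [0.4607, -0.1304, 0.0241]
eef_rot: [0.516, 0.485, 0.513, -0.485]
wrist_force: [-0.5, 0.0, -1.9]
opening: 0.727
```

```bash
python3 -m creep '0 0.2 -0.1 -0.1 0 0 0;0 0 0 0 0 0 0'; python3 -m creep '0 0.2 0 0 0 0 0;0 0 0 0 0 0 0'
```

```text
time_s: 11.08
eef_pos: [0.4611, -0.1307, 0.0243]
eef_rot: [0.517, 0.485, 0.512, -0.485]
wrist_force: [-0.3, 0.0, -1.5]
opening: 0.732
time_s: 11.32
eef_pos: [0.4614, -0.1309, 0.0241]
eef_rot: [0.517, 0.485, 0.512, -0.485]
wrist_force: [0.1, 0.9, -2.8]
opening: 0.732
```

Run:
```python
from h import *
o=ctrl.get_obs();print(o["eef_pos"],o["wrist_force"])
p=wtop(.460,-.129,.06,.1,.033);cv2.imwrite("pics/w5.png",p)
p,d=ctrl.camera("scene");S=cloud("scene",d).reshape(-1,3);Q=S[np.hypot(S[:,0]-.46,S[:,1]+.13)<.028];Q=Q[Q[:,2]<.095];h,e=np.histogram(Q[:,2],np.arange(.0,.1,.004));print(h)
cv2.imwrite("pics/s5.png",cv2.resize(p[120:270,170:400],None,fx=3.4,fy=3.4))
```

```text
[ 0.46141159 -0.1308859   0.02414569] [ 0.11201729  0.90591831 -2.80257311]
24140 medz 0.0736 circ [ 0.46  -0.127] 0.0329 rect [ 459.7 -122.9] [65.7 48.7] 3.3
[ 0  0  0  0  0  0  0  0  0  0  0  0  0  0  0  0  1 46 93  1  0  2  3  2]
```

View pics/s5.png

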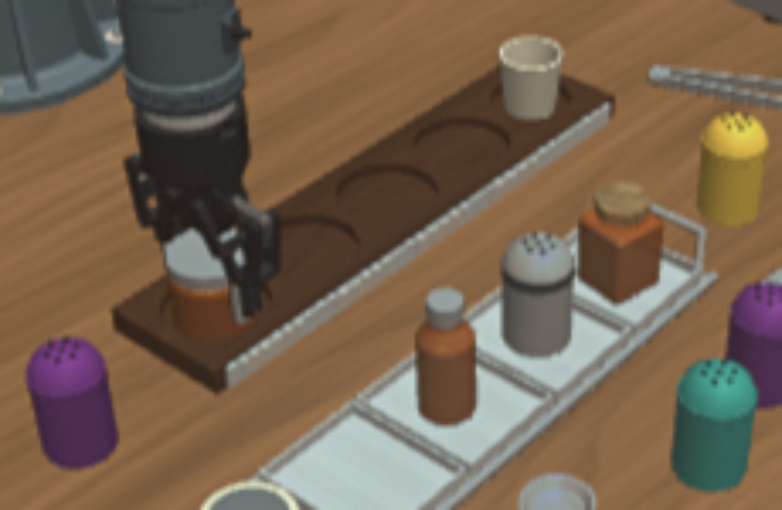

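View pics/w5.png

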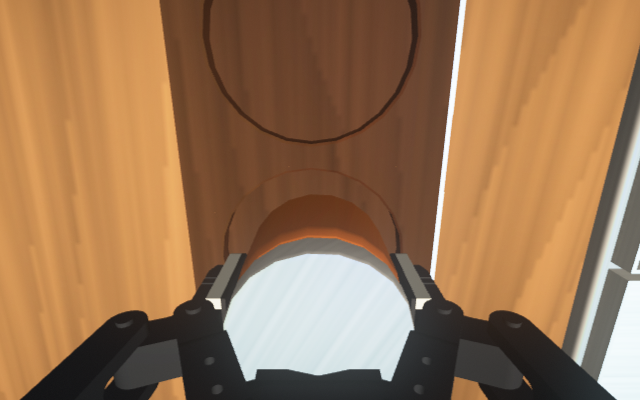

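The wrist depth puts the lid at 0.0736, the same as in the tray, so the jar is on the well floor and centred. Releasing it.

```bash
python3 -m creep '1 0 0 0 0 0 0;1 0 0 0 0 0 0;1 0 0 0 0 0 0;1 0 0 0 0 0 0;1 0 0 0 0 0 0'; python3 -m creep '1 -1.5 0 0 0 0 0;1 -2 0 0 0 0 0;1 -3 0 0 0 0 0;1 -3 0 0 0 0 0;1 -2 0 0 0 0 0;1 0 0 0 0 0 0'; python3 -c 'from h import *
T["bottle"]=(.6555,-.0843,3.4)
go("bottle",.14,1);p=wtop(.46,-.13,.065,.09);cv2.imwrite("pics/w6.png",p)'
```

```text
time_s: 12.05
eef_pos: [0.4616, -0.131, 0.0232]
eef_rot: [0.517, 0.485, 0.512, -0.485]
wrist_force: [0.5, 0.8, -0.1]
opening: 1.005
time_s: 12.8
eef_pos: [0.4616, -0.1308, 0.1466]
eef_rot: [0.519, 0.486, 0.511, -0.484]
wrist_force: [-0.8, -0.1, -1.6]
opening: 1.002
bottle sgn 1 rotvec [ 0.     0.007 -0.009] | shift now cm [ 0.82 19.63 -3.5 ] | after turn [ 0.66 19.63 -3.49]
 t 12.8 pos [ 0.4616 -0.1308  0.1466] F [-0.8 -0.1 -1.6] op 1.002 q5 -0.58
6598 medz 0.0735 circ [ 0.46   -0.1304] 0.0317 rect [ 460.4 -130.2] [61.8 62.1] 37.1
```

View pics/w6.png

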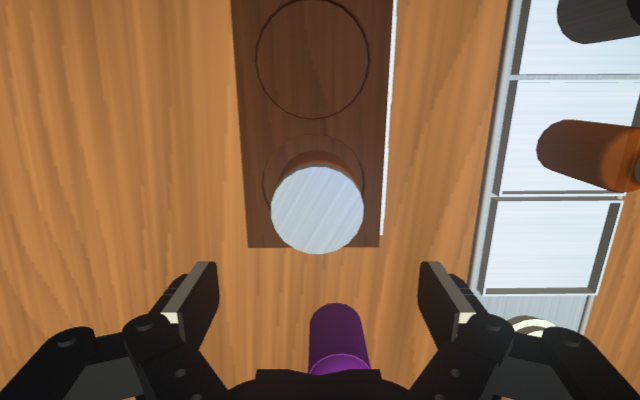

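```bash
python3 -m creep '1 0 2 -0.4 0 0.007 -0.009;1 0 3.5 -0.6 0 0 0;1 0 3.5 -0.6 0 0 0;1 0 3.5 -0.6 0 0 0;1 0 3.5 -0.6 0 0 0;1 0 2.5 -0.5 0 0 0;1 0 1 -0.2 0 0 0;1 0 0 0 0 0 0;1 0 0 0 0 0 0'; python3 -c 'from h import *
T["bottle"]=(.6555,-.0843,3.4)
go("bottle",.09,1);p=wtop(.6555,-.0843,.1,.12)'
```

```text
time_s: 13.98
eef_pos: [0.6519, -0.081, 0.1335]
eef_rot: [0.508, 0.483, 0.52, -0.488]
wrist_force: [0.5, 0.1, -0.7]
opening: 1.001
bottle sgn 1 rotvec [-0.002 -0.007  0.018] | shift now cm [4.34 0.42 0.38] | after turn [4.35 0.34 0.35]
 t 13.975 pos [ 0.6519 -0.081   0.1335] F [ 0.5  0.1 -0.7] op 1.001 q5 -0.36
1846 medz 0.1093 circ [ 0.6553 -0.0837] 0.0131 rect [655.3 -83.7] [25.5 24.8] 62.2
```

```bash
python3 -m creep '1 0 0.4 0.35 0 -0.007 0.018;1 1 0 0 0 0 0;1 1.5 0 0 0 0 0;1 1.5 0 0 0 0 0;1 1 0 0 0 0 0;1 0 0 0 0 0 0;1 0 0 0 0 0 0'; python3 -c 'from h import *
T["bottle"]=(.6554,-.0838,3.4)
go("bottle",.046,1)'
```

```text
time_s: 14.9
eef_pos: [0.6545, -0.0851, 0.079]
eef_rot: [0.514, 0.486, 0.514, -0.486]
wrist_force: [1.0, 0.2, 0.4]
opening: 0.997
bottle sgn 1 rotvec [-0.003 -0.001  0.001] | shift now cm [ 3.3   0.1  -0.12] | after turn [ 3.3   0.1  -0.12]
 t 14.9 pos [ 0.6545 -0.0851  0.079 ] F [1.  0.2 0.4] op 0.997 q5 -0.37
```

```bash
python3 -m creep '1 1 0.1 -0.1 0 0 0;1 1 0 0 0 0 0;1 0.8 0 0 0 0 0;1 0.1 0 0 0 0 0;1 0 0 0 0 0 0'; python3 -m creep '0 0 0 0 0 0 0;0 0 0 0 0 0 0;0 0 0 0 0 0 0;0 0 0 0 0 0 0;0 0 0 0 0 0 0;0 0 0 0 0 0 0;0 0 0 0 0 0 0;0 0 0 0 0 0 0'; python3 -c 'from h import *
go("bottle",.046,1);p,P=wcloud();cv2.imwrite("pics/w7.png",p)'
```

```text
time_s: 15.52
eef_pos: [0.656, -0.084, 0.0487]
eef_rot: [0.514, 0.486, 0.514, -0.486]
wrist_force: [-0.7, 0.4, 0.7]
opening: 1.002
time_s: 16.52
eef_pos: [0.6566, -0.0842, 0.0497]
eef_rot: [0.514, 0.486, 0.513, -0.485]
wrist_force: [-0.1, -0.5, 0.2]
opening: 0.473
bottle sgn 1 rotvec [-0.003  0.001 -0.002] | shift now cm [0.37 0.13 0.14] | after turn [0.37 0.13 0.14]
 t 16.525 pos [ 0.6566 -0.0842  0.0497] F [-0.1 -0.5  0.2] op 0.473 q5 -0.36
```

View pics/w7.png

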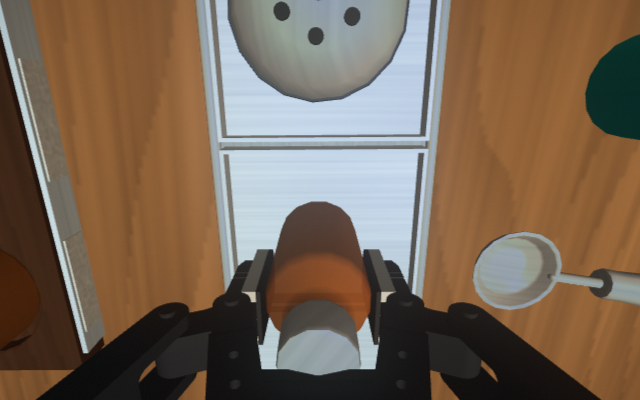

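```bash
python3 -m creep '0 -1 0 0 0 0 0;0 -1.5 0 0 0 0 0;0 -1.5 0 0 0 0 0;0 -0.5 0 0 0 0 0;0 0 0 0 0 0 0'; python3 -c 'from h import *
T["wbo"]=(.4525,-.036,3.4)
go("wbo",.0925,1)'
```

```text
time_s: 17.2
eef_pos: [0.6569, -0.0842, 0.0989]
eef_rot: [0.515, 0.486, 0.513, -0.485]
wrist_force: [-0.2, -0.7, -1.8]
opening: 0.47
wbo sgn 1 rotvec [-0.003  0.001 -0.003] | shift now cm [  0.57 -20.14  -5.97] | after turn [  0.64 -20.12  -6.03]
 t 17.2 pos [ 0.6569 -0.0842  0.0989] F [-0.2 -0.7 -1.8] op 0.47 q5 -0.36
```

```bash
python3 -m creep '0 0 -2 -0.6 0 0 0;0 0 -3 -0.9 0 0 0;0 0 -3 -0.9 0 0 0;0 0 -3 -0.9 0 0 0;0 0 -3 -0.9 0 0 0;0 0 -3 -0.9 0 0 0;0 0 -2 -0.6 0 0 0;0 0 -0.8 -0.2 0 0 0;0 0 0 0 0 0 0;0 0 0 0 0 0 0'; python3 -c 'from h import *
T["wbo"]=(.4525,-.036,3.4)
go("wbo",.055,1);p,P=wcloud();cv2.imwrite("pics/w8.png",p)'
```

```text
time_s: 18.45
eef_pos: [0.4493, -0.0351, 0.096]
eef_rot: [0.514, 0.486, 0.513, -0.485]
wrist_force: [-0.1, -0.4, -1.4]
opening: 0.473
wbo sgn 1 rotvec [-0.004  0.001 -0.002] | shift now cm [4.1  0.31 0.11] | after turn [4.1  0.32 0.11]
 t 18.45 pos [ 0.4493 -0.0351  0.096 ] F [-0.1 -0.4 -1.4] op 0.473 q5 -0.4
```

View pics/w8.png

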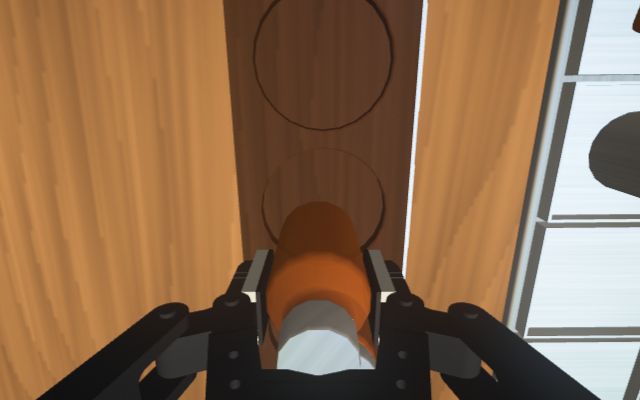

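```bash
python3 -m creep '0 0.8 0.3 0.1 0 0 0;0 1 0 0 0 0 0;0 1 0 0 0 0 0;0 0.6 0 0 0 0 0;0 0.2 0 0 0 0 0;0 0.1 0 0 0 0 0;0 0 0 0 0 0 0'; python3 -c 'from h import *
T["wbo"]=(.4525,-.036,3.4)
go("wbo",.0497,1)'
```

```text
time_s: 19.38
eef_pos: [0.4532, -0.0363, 0.0556]
eef_rot: [0.514, 0.486, 0.513, -0.486]
wrist_force: [0.2, 1.0, -1.8]
opening: 0.472
wbo sgn 1 rotvec [-0.004  0.    -0.001] | shift now cm [ 0.59 -0.07 -0.03] | after turn [ 0.59 -0.07 -0.03]
 t 19.375 pos [ 0.4532 -0.0363  0.0556] F [ 0.2  1.  -1.8] op 0.472 q5 -0.4
```

```bash
python3 -m creep '0 0.2 0 0 0 0 0;0 0.2 0 0 0 0 0;0 0 0 0 0 0 0'; python3 -m creep '0 0.2 0 0 0 0 0;0 0.1 0 0 0 0 0;0 0 0 0 0 0 0'; python3 -c 'from h import *
wtop(.4525,-.036,.1,.12,.03)'
```

```text
time_s: 19.75
eef_pos: [0.4537, -0.0364, 0.0519]
eef_rot: [0.514, 0.486, 0.513, -0.485]
wrist_force: [0.1, 0.8, -1.6]
opening: 0.471
time_s: 20.12
eef_pos: [0.454, -0.0366, 0.0497]
eef_rot: [0.515, 0.486, 0.513, -0.485]
wrist_force: [-0.4, 0.4, -1.8]
opening: 0.47
6335 medz 0.1091 circ [ 0.4518 -0.0249] 0.0279 rect [452.  -29.2] [55.5 22.2] 3.3
```

```bash
python3 -m creep '0 0.15 0 0 0 0 0;0 0 0 0 0 0 0'; python3 -m creep '0 0.15 0 0 0 0 0;0 0 0 0 0 0 0'; python3 -m creep '1 0 0 0 0 0 0;1 0 0 0 0 0 0;1 0 0 0 0 0 0;1 0 0 0 0 0 0;1 0 0 0 0 0 0;1 0 0 0 0 0 0';python3 -m creep '1 -1.5 0 0 0 0 0;1 -2 0 0 0 0 0;1 -3 0 0 0 0 0;1 -3 0 0 0 0 0;1 -2 0 0 0 0 0;1 0 0 0 0 0 0';  python3 -c 'from h import *
go("dredger",.14,1);p=wtop(.4525,-.036,.1,.12);cv2.imwrite("pics/w9.png",p)'
```

```text
time_s: 20.42
eef_pos: [0.4545, -0.0367, 0.0499]
eef_rot: [0.515, 0.486, 0.513, -0.485]
wrist_force: [-0.4, 0.3, -2.5]
opening: 0.469
time_s: 20.68
eef_pos: [0.4548, -0.0368, 0.0497]
eef_rot: [0.515, 0.486, 0.513, -0.485]
wrist_force: [-1.1, 0.2, -2.6]
opening: 0.473
time_s: 21.42
eef_pos: [0.4551, -0.037, 0.0492]
eef_rot: [0.515, 0.486, 0.513, -0.485]
wrist_force: [0.5, -0.3, -0.0]
opening: 0.999
time_s: 22.18
eef_pos: [0.4554, -0.037, 0.1727]
eef_rot: [0.516, 0.487, 0.512, -0.485]
wrist_force: [0.2, 0.7, -0.3]
opening: 0.995
dredger sgn 1 rotvec [-0.003  0.003 -0.006] | shift now cm [ 3.39 19.95 -4.04] | after turn [ 3.27 19.98 -3.97]
 t 22.175 pos [ 0.4554 -0.037   0.1727] F [ 0.2  0.7 -0.3] op 0.995 q5 -0.4
1282 medz 0.1093 circ [ 0.4536 -0.0366] 0.0133 rect [454.1 -36.7] [25.1 25.6] 3.6
```

View pics/w9.png

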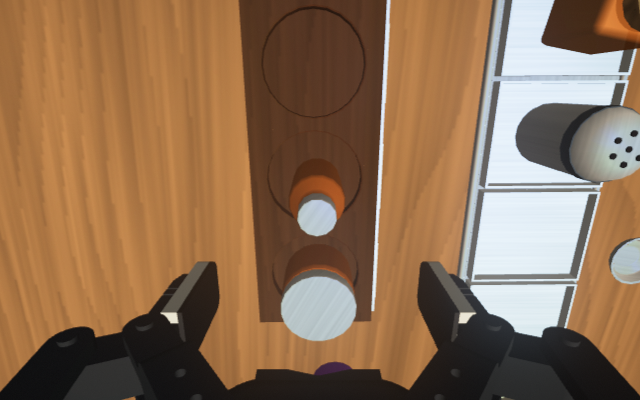

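Bottle and jam both stand in their wells. Next is the steel shaker, seen at about (600,145).

```bash
python3 -m creep '1 0 2 -0.4 0 0 0;1 0 3.5 -0.7 0 0 0;1 0.5 3.5 -0.7 0 0 0;1 0.5 3.5 -0.7 0 0 0;1 0.5 3.5 -0.7 0 0 0;1 0.5 2.3 -0.5 0 0 0;1 0.5 0.8 -0.1 0 0 0;1 0 0 0 0 0 0;1 0 0 0 0 0 0'; python3 -c 'from h import *
go("dredger",.09,1);p=wtop(.652,.0145,.085,.105);cv2.imwrite("pics/w10.png",p)'
```

```text
time_s: 23.35
eef_pos: [0.6415, 0.014, 0.1352]
eef_rot: [0.51, 0.483, 0.517, -0.489]
wrist_force: [0.7, -0.5, -0.7]
opening: 0.996
dredger sgn 1 rotvec [-0.004 -0.001  0.012] | shift now cm [4.51 1.16 0.02] | after turn [4.52 1.1  0.02]
 t 23.35 pos [0.6415 0.014  0.1352] F [ 0.7 -0.5 -0.7] op 0.996 q5 -0.22
4717 medz 0.0942 circ [0.6497 0.0168] 0.0243 rect [649.4  17.1] [47.6 46. ] 38.3
```

View pics/w10.png

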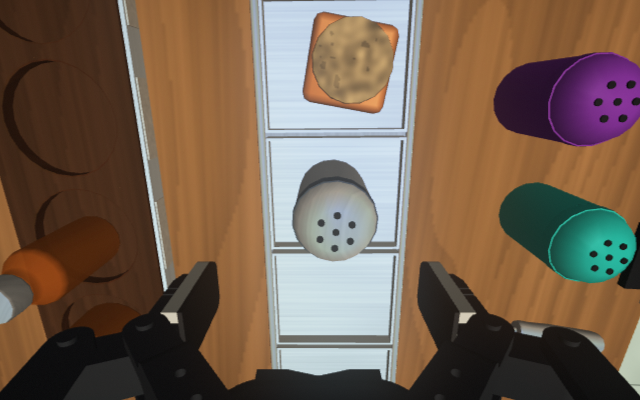

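```bash
python3 -m creep '1 0 0.8 -0.25 0 0 0.01;1 1 0 0 0 0 0;1 1.5 0 0 0 0 0;1 1.5 0 0 0 0 0;1 1 0 0 0 0 0;1 0 0 0 0 0 0;1 0 0 0 0 0 0'; python3 -c 'from h import *
T["dredger"]=(.65,.0165,3.4)
go("dredger",.038,1);wtop(.652,.0145,.085,.105,.03)'
```

```text
time_s: 24.28
eef_pos: [0.6484, 0.0168, 0.0813]
eef_rot: [0.512, 0.486, 0.514, -0.486]
wrist_force: [-0.0, 0.7, 1.4]
opening: 0.999
dredger sgn 1 rotvec [-0.005 -0.001  0.002] | shift now cm [4.33 0.17 0.04] | after turn [4.33 0.16 0.04]
 t 24.275 pos [0.6484 0.0168 0.0813] F [-0.   0.7  1.4] op 0.999 q5 -0.21
8105 medz 0.0942 circ [0.6501 0.0173] 0.0243 rect [650.   17.9] [46.6 46.2] 49.8
```

```bash
python3 -m creep '1 1 0.15 0 0 0 0;1 1 0 0 0 0 0;1 1 0 0 0 0 0;1 0.7 0 0 0 0 0;1 0.2 0 0 0 0 0;1 0 0 0 0 0 0'; python3 -m creep '0 0 0 0 0 0 0;0 0 0 0 0 0 0;0 0 0 0 0 0 0;0 0 0 0 0 0 0;0 0 0 0 0 0 0;0 0 0 0 0 0 0;0 0 0 0 0 0 0;0 0 0 0 0 0 0'; python3 -c 'from h import *
go("dredger",.046,1);p,P=wcloud();cv2.imwrite("pics/w11.png",p)'
```

```text
time_s: 25.08
eef_pos: [0.6502, 0.0169, 0.04]
eef_rot: [0.513, 0.486, 0.514, -0.486]
wrist_force: [0.2, 0.4, 0.0]
opening: 1.004
time_s: 26.08
eef_pos: [0.6508, 0.0168, 0.0409]
eef_rot: [0.513, 0.486, 0.514, -0.486]
wrist_force: [0.5, -0.6, 0.8]
opening: 0.608
dredger sgn 1 rotvec [-0.005 -0.001 -0.   ] | shift now cm [-0.51  0.16  0.24] | after turn [-0.51  0.16  0.24]
 t 26.075 pos [0.6508 0.0168 0.0409] F [ 0.5 -0.6  0.8] op 0.608 q5 -0.21
```

View pics/w11.png

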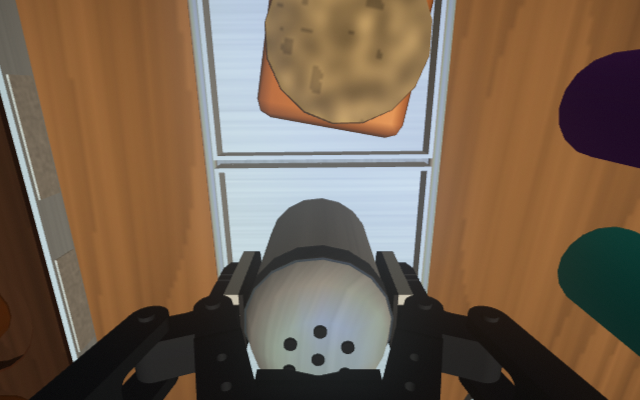

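```bash
python3 -m creep '0 -1 0 0 0 0 0;0 -1.5 0 0 0 0 0;0 -1.5 0 0 0 0 0;0 -0.5 0 0 0 0 0;0 0 0 0 0 0 0'; python3 -c 'from h import *
T["wdr"]=(.447,.0577,3.4)
go("wdr",.09,1)'
```

```text
time_s: 26.75
eef_pos: [0.6515, 0.0167, 0.0905]
eef_rot: [0.514, 0.487, 0.513, -0.486]
wrist_force: [0.9, -0.1, -1.5]
opening: 0.603
wdr sgn 1 rotvec [-0.005 -0.001 -0.002] | shift now cm [ 1.000e-02 -2.019e+01 -5.210e+00] | after turn [  0.05 -20.17  -5.3 ]
 t 26.75 pos [0.6515 0.0167 0.0905] F [ 0.9 -0.1 -1.5] op 0.603 q5 -0.21
```

```bash
python3 -m creep '0 0 -2 -0.6 0 0 0;0 0 -3 -0.8 0 0 0;0 0 -3 -0.8 0 0 0;0 0 -3 -0.8 0 0 0;0 0 -3 -0.8 0 0 0;0 0 -3 -0.8 0 0 0;0 0 -2 -0.5 0 0 0;0 0 -0.7 -0.2 0 0 0;0 0 0 0 0 0 0;0 0 0 0 0 0 0'; python3 -c 'from h import *
T["wdr"]=(.447,.0577,3.4)
go("wdr",.042,1);p,P=wcloud();cv2.imwrite("pics/w12.png",p)'
```

```text
time_s: 28.0
eef_pos: [0.4452, 0.0599, 0.0879]
eef_rot: [0.513, 0.487, 0.513, -0.486]
wrist_force: [-0.2, -0.3, -1.4]
opening: 0.603
wdr sgn 1 rotvec [-0.006 -0.001 -0.   ] | shift now cm [4.59 0.17 0.23] | after turn [4.59 0.17 0.23]
 t 28.0 pos [0.4452 0.0599 0.0879] F [-0.2 -0.3 -1.4] op 0.603 q5 -0.19
```

View pics/w12.png

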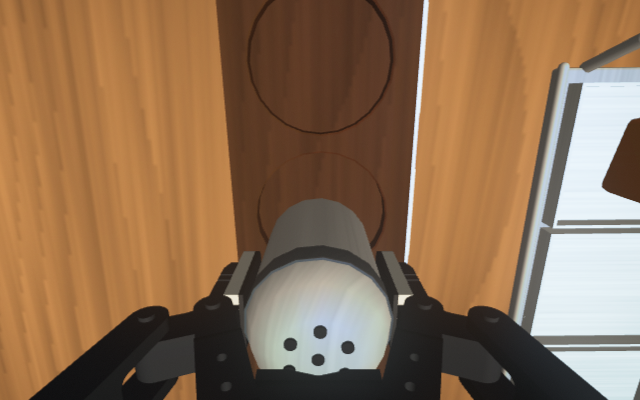

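```bash
python3 -m creep '0 0.8 0.1 0.2 0 0 0;0 1 0 0 0 0 0;0 1 0 0 0 0 0;0 0.6 0 0 0 0 0;0 0.2 0 0 0 0 0;0 0.1 0 0 0 0 0;0 0 0 0 0 0 0'; python3 -m creep '0 0.2 0 0 0 0 0;0 0 0 0 0 0 0'; python3 -c 'from h import *
T["wdr"]=(.447,.0577,3.4)
go("wdr",.0409,1)'
```

```text
time_s: 28.92
eef_pos: [0.447, 0.0574, 0.0475]
eef_rot: [0.513, 0.487, 0.514, -0.487]
wrist_force: [0.9, -0.9, -1.8]
opening: 0.6
time_s: 29.18
eef_pos: [0.4474, 0.0574, 0.0458]
eef_rot: [0.513, 0.487, 0.513, -0.486]
wrist_force: [0.5, 0.5, -1.6]
opening: 0.603
wdr sgn 1 rotvec [-0.006 -0.001 -0.   ] | shift now cm [ 0.49 -0.04 -0.03] | after turn [ 0.49 -0.04 -0.03]
 t 29.175 pos [0.4474 0.0574 0.0458] F [ 0.5  0.5 -1.6] op 0.603 q5 -0.19
```

```bash
python3 -m creep '0 0.2 0 0 0 0 0;0 0.2 0 0 0 0 0;0 0 0 0 0 0 0';python3 -m creep '0 0.15 0 0 0 0 0;0 0 0 0 0 0 0';python3 -m creep '0 0.15 0 0 0 0 0;0 0 0 0 0 0 0'
```

```text
time_s: 29.55
eef_pos: [0.4476, 0.0574, 0.0417]
eef_rot: [0.513, 0.487, 0.513, -0.486]
wrist_force: [-0.7, -0.3, -0.9]
opening: 0.602
time_s: 29.8
eef_pos: [0.4479, 0.0574, 0.0409]
eef_rot: [0.513, 0.487, 0.513, -0.486]
wrist_force: [-0.2, 0.7, -0.0]
opening: 0.605
time_s: 30.05
eef_pos: [0.4483, 0.0573, 0.041]
eef_rot: [0.513, 0.487, 0.513, -0.486]
wrist_force: [0.7, 0.3, -1.0]
opening: 0.601
```

The height has stopped dropping at 0.041, which matches the seated height, so the shaker is down. Releasing it.

```bash
python3 -m creep '1 0 0 0 0 0 0;1 0 0 0 0 0 0;1 0 0 0 0 0 0;1 0 0 0 0 0 0;1 0 0 0 0 0 0;1 0 0 0 0 0 0';python3 -m creep '1 -1.5 0 0 0 0 0;1 -2 0 0 0 0 0;1 -3 0 0 0 0 0;1 -3 0 0 0 0 0;1 -2 0 0 0 0 0;1 0 0 0 0 0 0';  python3 -c 'from h import *
go("square",.14,1);p=wtop(.447,.0577,.085,.105)'
```

```text
time_s: 30.8
eef_pos: [0.4486, 0.0573, 0.0407]
eef_rot: [0.513, 0.487, 0.513, -0.486]
wrist_force: [0.4, 1.0, 0.1]
opening: 1.001
time_s: 31.55
eef_pos: [0.4491, 0.0572, 0.1641]
eef_rot: [0.514, 0.488, 0.512, -0.485]
wrist_force: [0.2, -0.3, -0.5]
opening: 1.002
square sgn 1 rotvec [ 0.174 -0.    -0.005] | shift now cm [ 2.51 20.8  -3.68] | after turn [ 2.41 19.87 -7.22]
 t 31.55 pos [0.4491 0.0572 0.1641] F [ 0.2 -0.3 -0.5] op 1.002 q5 -0.19
3656 medz 0.0941 circ [0.4476 0.0572] 0.0241 rect [447.7  57.7] [45.7 47.3] 70.1
```

```bash
python3 -m creep '1 0 2 -0.4 0 0 0;1 0 3.5 -0.6 0 0 0;1 0.5 3.5 -0.6 0 0 0;1 0.5 3.5 -0.6 0 0 0;1 0.5 3.5 -0.6 0 0 0;1 0.5 2.6 -0.5 0 0 0;1 0 1.2 -0.1 0 0 0;1 0 0 0 0.16 0 0;1 0 0 0 0 0 0;1 0 0 0 0 0 0'; python3 -c 'from h import *
go("square",.09,1);p=wtop(.655,.105,.084,.105);wtop(.655,.105,.066,.0745);cv2.imwrite("pics/w13.png",p)'
```

```text
time_s: 32.85
eef_pos: [0.6423, 0.1029, 0.1307]
eef_rot: [-0.469, -0.522, -0.476, 0.53]
wrist_force: [0.2, -0.2, 0.0]
opening: 0.999
square sgn 1 rotvec [0.014 0.001 0.015] | shift now cm [ 4.05  1.3  -0.35] | after turn [ 4.07  1.23 -0.36]
 t 32.85 pos [0.6423 0.1029 0.1307] F [ 0.2 -0.2  0. ] op 0.999 q5 0.08
4024 medz 0.0915 circ [0.6522 0.1071] 0.0211 rect [652.4 107.1] [40.9 41.1] 48.9
1753 medz 0.0725 circ [0.6519 0.1074] 0.0317 rect [652.4 107.8] [46.7 48. ] 82.9
```

View pics/w13.png

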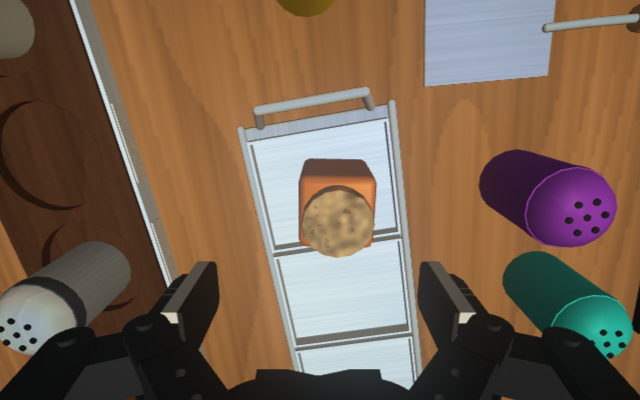

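```bash
python3 -m creep '1 0 1 -0.4 0.014 0 0.015;1 1 0 0 0 0 0;1 1.5 0 0 0 0 0;1 1.5 0 0 0 0 0;1 1 0 0 0 0 0;1 0 0 0 0 0 0;1 0 0 0 0 0 0'; python3 -c 'from h import *
T["square"]=(.6522,.1073,-7)
go("square",.034,1)'
```

```text
time_s: 33.83
eef_pos: [0.6525, 0.1059, 0.0759]
eef_rot: [-0.469, -0.529, -0.469, 0.53]
wrist_force: [0.4, -0.2, 0.4]
opening: 0.998
square sgn 1 rotvec [0.001 0.001 0.001] | shift now cm [ 4.19 -0.04 -0.14] | after turn [ 4.19 -0.05 -0.14]
 t 33.825 pos [0.6525 0.1059 0.0759] F [ 0.4 -0.2  0.4] op 0.998 q5 0.1
```

```bash
python3 -m creep '1 1 0 -0.14 0 0 0;1 1 0 0 0 0 0;1 1 0 0 0 0 0;1 0.7 0 0 0 0 0;1 0.1 0 0 0 0 0;1 0 0 0 0 0 0'; python3 -m creep '0 0 0 0 0 0 0;0 0 0 0 0 0 0;0 0 0 0 0 0 0;0 0 0 0 0 0 0;0 0 0 0 0 0 0;0 0 0 0 0 0 0;0 0 0 0 0 0 0;0 0 0 0 0 0 0'; python3 -c 'from h import *
go("wsq",.08,1);p,P=wcloud();cv2.imwrite("pics/w14.png",p)'
```

```text
time_s: 34.58
eef_pos: [0.6531, 0.1073, 0.0359]
eef_rot: [-0.469, -0.529, -0.469, 0.53]
wrist_force: [-0.4, 0.3, -0.7]
opening: 1.0
time_s: 35.58
eef_pos: [0.6538, 0.1073, 0.0368]
eef_rot: [0.47, 0.529, 0.468, -0.529]
wrist_force: [0.0, 0.4, -0.7]
opening: 0.557
wsq sgn 1 rotvec [-0.18   0.001 -0.002] | shift now cm [ -4.36 -21.55  -1.83] | after turn [ -4.32 -20.88  -5.67]
 t 35.575 pos [0.6538 0.1073 0.0368] F [ 0.   0.4 -0.7] op 0.557 q5 0.11
```

View pics/w14.png

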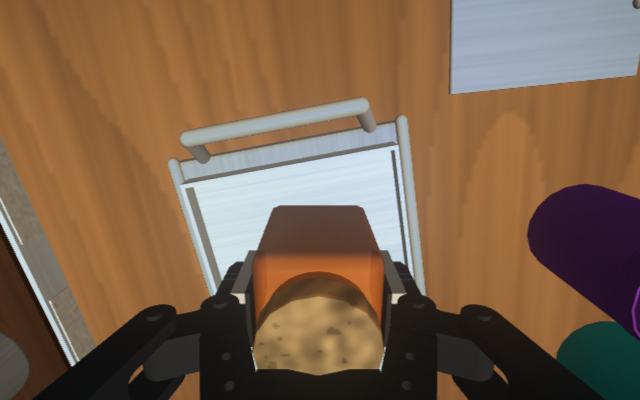

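```bash
python3 -m creep '0 -1 0 0 0 0 0;0 -1.5 0 0 0 0 0;0 -1.5 0 0 0 0 0;0 -0.5 0 0 0 0 0;0 0 0 0 -0.08 0 0;0 0 0 0 -0.08 0 0;0 0 0 0 0 0 0'; python3 -c 'from h import *
go("wsq",.082,1)'
```

```text
time_s: 36.5
eef_pos: [0.6542, 0.1074, 0.0871]
eef_rot: [0.512, 0.49, 0.509, -0.489]
wrist_force: [0.1, 0.7, -1.4]
opening: 0.555
wsq sgn 1 rotvec [-0.016  0.002 -0.004] | shift now cm [  0.42 -21.01  -5.32] | after turn [  0.51 -20.92  -5.66]
 t 36.5 pos [0.6542 0.1074 0.0871] F [ 0.1  0.7 -1.4] op 0.555 q5 -0.06
```

```bash
python3 -m creep '0 0 -2 -0.5 -0.01 0 0;0 0 -3 -0.8 0 0 0;0 0 -3 -0.8 0 0 0;0 0 -3 -0.8 0 0 0;0 0 -3 -0.8 0 0 0;0 0 -3 -0.8 0 0 0;0 0 -2.3 -0.5 0 0 0;0 0 -0.8 -0.2 0 0 0;0 0 0 0 0 0 0;0 0 0 0 0 0 0'; python3 -c 'from h import *
go("wsq",.038,1);p,P=wcloud();cv2.imwrite("pics/w15.png",p)'
```

```text
time_s: 37.75
eef_pos: [0.4473, 0.1508, 0.0879]
eef_rot: [0.512, 0.493, 0.506, -0.489]
wrist_force: [0.5, 0.2, -2.2]
opening: 0.556
wsq sgn 1 rotvec [-0.023  0.002 -0.009] | shift now cm [ 4.99 -0.57 -0.1 ] | after turn [ 4.99 -0.52 -0.1 ]
 t 37.75 pos [0.4473 0.1508 0.0879] F [ 0.5  0.2 -2.2] op 0.556 q5 0.04
```

View pics/w15.png

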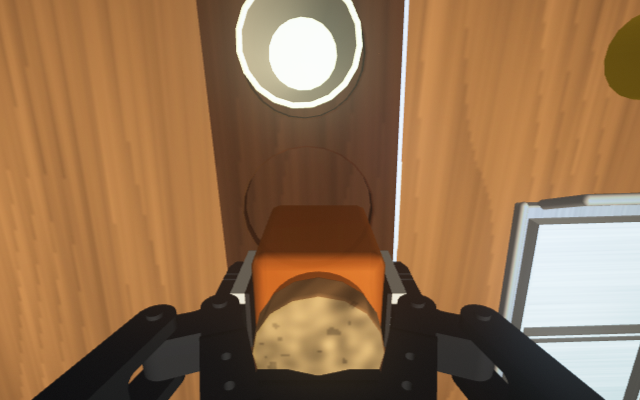

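```bash
python3 -m creep '0 0.5 -0.5 -0.1 -0.02 0.002 -0.009;0 1 0 0 0 0 0;0 1 0 0 0 0 0;0 0.6 0 0 0 0 0;0 0.4 0 0 0 0 0;0 0.1 0 0 0 0 0;0 0 0 0 0 0 0'; python3 -m creep '0 0.1 0 0 0 0 0;0 0 0 0 0 0 0'; python3 -c 'from h import *
go("wsq",.0368,1)'
```

```text
time_s: 38.67
eef_pos: [0.4427, 0.1512, 0.0484]
eef_rot: [0.513, 0.485, 0.514, -0.486]
wrist_force: [0.8, -0.6, -1.8]
opening: 0.554
time_s: 38.92
eef_pos: [0.4432, 0.1512, 0.0479]
eef_rot: [0.514, 0.486, 0.514, -0.486]
wrist_force: [0.4, -0.3, -2.2]
opening: 0.552
wsq sgn 1 rotvec [-0.003 -0.     0.001] | shift now cm [ 1.11 -0.11 -0.04] | after turn [ 1.11 -0.11 -0.04]
 t 38.925 pos [0.4432 0.1512 0.0479] F [ 0.4 -0.3 -2.2] op 0.552 q5 0.02
```

```bash
python3 -m creep '0 0.4 -0.1 0 0 0 0;0 0.3 0 0 0 0 0;0 0.2 0 0 0 0 0;0 0 0 0 0 0 0';python3 -m creep '0 0.15 0 0 0 0 0;0 0 0 0 0 0 0';python3 -m creep '0 0.15 0 0 0 0 0;0 0 0 0 0 0 0';python3 -m creep '0 0.15 0 0 0 0 0;0 0 0 0 0 0 0'
```

```text
time_s: 39.42
eef_pos: [0.4421, 0.1512, 0.0384]
eef_rot: [0.514, 0.486, 0.514, -0.486]
wrist_force: [0.2, 1.2, -2.7]
opening: 0.555
time_s: 39.67
eef_pos: [0.4423, 0.1512, 0.0369]
eef_rot: [0.514, 0.486, 0.514, -0.486]
wrist_force: [-0.7, 0.2, -2.5]
opening: 0.554
time_s: 39.92
eef_pos: [0.4427, 0.1513, 0.0372]
eef_rot: [0.514, 0.486, 0.514, -0.486]
wrist_force: [-0.4, 0.2, -2.4]
opening: 0.555
time_s: 40.17
eef_pos: [0.4431, 0.1514, 0.0369]
eef_rot: [0.514, 0.486, 0.514, -0.485]
wrist_force: [1.1, -0.2, -3.0]
opening: 0.554
```

The jar is seated at 0.037. I'll release it, lift, and move back over the gap between tray and board so the top camera can see.

```bash
python3 -m creep '1 0 0 0 0 0 0;1 0 0 0 0 0 0;1 0 0 0 0 0 0;1 0 0 0 0 0 0;1 0 0 0 0 0 0;1 0 0 0 0 0 0';python3 -m creep '1 -1.5 0 0 0 0 0;1 -2 0 0 0 0 0;1 -3 0 0 0 0 0;1 -3 0 0 0 0 0;1 -3 0 0 0 0 0;1 -2 0 0 0 0 0;1 -1 0 0 0 0 0;1 0 0 -3 0 0 0;1 0 0 -5 0 0 0;1 0 0 -5 0 0 0'; python3 -m creep '1 0 0 -5 0 0 0;1 0 0 -5 0 0 0;1 0 0 -3 0 0 0;1 0 0 0 0 0 0;1 0 0 0 0 0 0'
python3 - <<'E'
from h import *
p,d=ctrl.camera("top");W=cloud("top",d).reshape(-1,3)
cv2.imwrite("pics/top9.png",cv2.resize(p[90:320,170:460],None,fx=2.7,fy=2.5,interpolation=cv2.INTER_CUBIC))
for n,(x,y),h in(("sq",T["wsq"][:2],.092),("dr",T["wdr"][:2],.098),("bo",T["wbo"][:2],.11),("ja",T["wja"][:2],.074)):
    Q=W[(np.hypot(W[:,0]-x,W[:,1]-y)<.045)&(W[:,2]>h-.012)&(W[:,2]<h+.01)]
    if len(Q): print(n,len(Q),np.percentile(Q[:,2],90).round(4),np.round(cv2.minEnclosingCircle(Q[:,:2].astype(np.float32))[0],4))
p,d=ctrl.camera("scene");cv2.imwrite("pics/s9.png",cv2.resize(p[110:270,170:410],None,fx=3.3,fy=3.3))
print(ctrl.get_obs()["eef_pos"],ctrl.get_obs()["time_s"])
E
```

```text
time_s: 40.92
eef_pos: [0.4435, 0.1514, 0.0366]
eef_rot: [0.514, 0.486, 0.514, -0.485]
wrist_force: [-0.1, 0.7, -0.9]
opening: 0.998
time_s: 42.18
eef_pos: [0.4374, 0.2816, 0.2046]
eef_rot: [0.514, 0.489, 0.51, -0.485]
wrist_force: [0.7, 0.1, 0.0]
opening: 1.003
time_s: 42.8
eef_pos: [0.4279, 0.4175, 0.2038]
eef_rot: [0.515, 0.487, 0.512, -0.485]
wrist_force: [0.1, 0.1, -0.2]
opening: 1.001
sq 297 0.0935 [0.4448 0.1506]
dr 365 0.098 [0.45   0.0561]
bo 122 0.1116 [ 0.4564 -0.0372]
ja 625 0.0756 [ 0.4629 -0.1309]
[0.42824004 0.4171503  0.20398307] 42.9
```

View pics/top9.png

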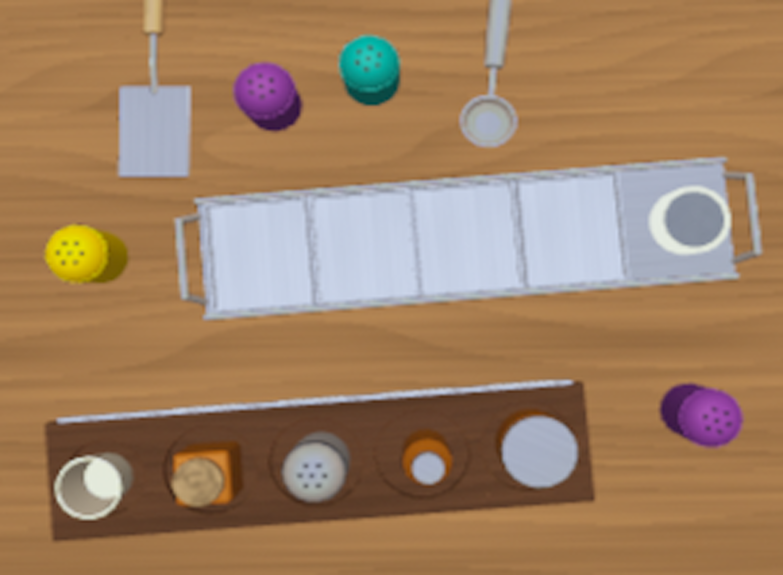

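View pics/s9.png

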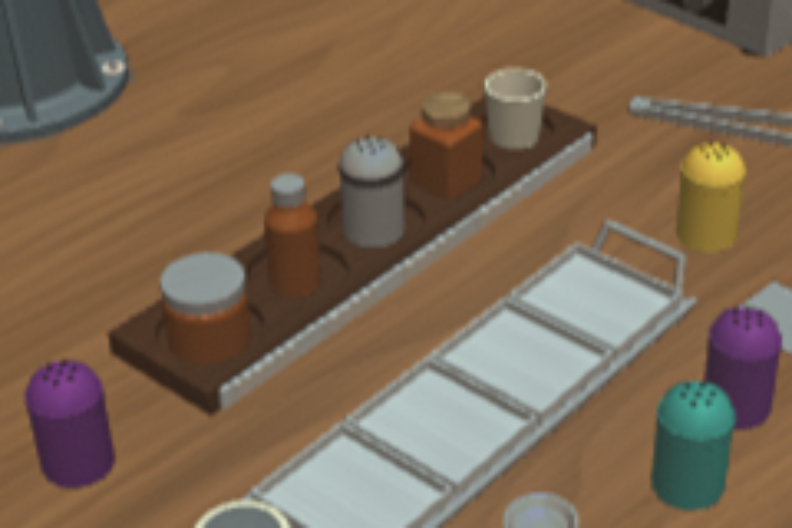

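The final pictures show all four containers upright in the wells in tray order. The top crop has the square jar at (205,475), shaker (315,470), bottle (428,462) and jam (539,450), with the cup and look-alikes untouched. Top heights match the ones measured in the tray.

```bash
python3 -c 'from bench import ctrl
print(ctrl.hand_in(), ctrl.get_obs()["time_s"])'
```

```text
the job is handed in; nothing more can be done
the job is handed in; nothing more can be done
```

I moved all four containers from the tray to the board, lowered each until it rested on its well floor, let go of them, and handed the job in at about 43 s. From left to right they stand as they did in the tray: square jar, steel shaker, bottle, jam jar.

- **Last checks:** The top and scene pictures show each one upright in its own well. Top heights were about 0.094, 0.098, 0.112 and 0.076 m, within 2 mm of those in the tray. The gripper was open and clear of everything, and the look-alikes and the cup looked undisturbed.
- **Disagreements:** The top camera read x about 2–3 mm larger than the wrist camera, against well clearances of at least 7.5 mm. The wrist force was too noisy (about 1 N) to show contact, so I judged each container down by the tool height no longer dropping, plus depth readings for the jam jar and bottle.

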